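# Ease a stuck ground-glass stopper up with a forked wedge

### The arm

A 6-joint arm with a two-finger parallel gripper is mounted at the origin on a cart in front of the work surface, level with it; the furniture and walls round the work are solid. World frame = base frame: x ahead of the robot, y to its left, z up, the work surface at z = 0. Lengths are in m, angles in degrees, forces in N, time in s.
With the tool pointing down it reaches from about 0.375 to 0.9 m from the base axis. Payload 3.1 kg.
Tool frame: the origin (TCP) lies on the centre line of the jaws, within the pads' length; the fingertips stand 17 mm ahead of it and the grasp point (between the pads) lies 2 mm behind it; z points along the fingers, y is the line along which they close (so a half turn about z gives the same grasp; the last joint's range is limited). The gripper opens to 87 mm and grips with 3 to 60 N. Pads are 19 mm wide; open, the fingers measure 117 mm over their backs; the gripper's body (75 mm by 190 mm) begins 51 mm behind the grasp point.
Start: joints at [-79.612, 30.224, 82.088, -0, 67.689, -10.227], TCP at [0.22, -0.585, 0.24] pointing down, gripper open.
Joint ranges: [-176.69, 176.69], [-43.24, 126.21], [12.49, 139.97], [-82, 262], [0, 151.66], [-163.58, 163.58]. Speed limits (degrees/s): [159.86, 159.86, 180, 180, 180, 180].

### API

Orientations are given as a 3x3 rotation matrix whose columns are the frame's x, y, z axes.
In Python, from rig import bot, imaging, finder gives the robot as it stands. The module is installed in compiled form; this text tells all that it offers.
- The arm moves only by the tool play_rows, never from a script. Its argument "motion" is a list that holds one entry, the list of rows, each a list of 6 numbers: the shift along the tool's x, y, z in a scale on which 1.0 is 0.5 m, then the turn, a rotation vector about the tool's x, y, z in normalised numbers (1 is 180 degrees). In form: [[[dx, dy, dz, wx, wy, wz], ...]]. A call has 1 to 8 rows; each row is the pose to reach, as a shift and turn from the pose commanded when the call began, along the tool's axes at that moment; what a row does not reach only later rows make up. A row lasts 1/12 s, in which the tool goes at most 41.7 mm and 7.16 degrees, less where a joint would pass 70% of its speed; a pose out of reach is approached as far as the arm can. No shift or turn number may pass 1 either way. A call with a gripper value outside its range is refused whole. "fingers" is the finger opening in m, from 0 to 0.087, set as the call begins (left out, the last holds). The fingers move at their own pace and stop on an object; the grip force is fixed at half the most. Time passes only in rows, so rows that repeat a pose let the fingers close. It gives the time, the measured TCP pose, the force, the opening and the grip force at its end, in the units of the state.
- bot.read_state(): the state, without advancing time (a new reading comes with each control period).
- imaging.capture(name): name is "scene" or "top" or "wrist"; returns a dict with "frame" (384x512x3 uint8, red, green, blue), "camera_matrix" (3x3 intrinsics, pixels), "R" (3x3) and "t" (3): a world point X has camera coordinates R X + t. Camera axes: x right, y down, z forward; pixel columns grow to the right and rows downward; lengths in m; the calibration is good to about 2 mm. A picture is of the moment at which its call begins. There is no depth.
- bot.hand_in(): hands the job in; it is judged then, once.
Trained networks look in the newest picture that a camera, given by its name, has taken for a name from the list of things; names that differ only in an ending like _2 or _b are one class to them, and where a whole thing is asked for, a point or a joint stands for the part that bears it (a point fixed in the world has none). Each returns a list of dicts, best first, with "confidence" (0 to 1); they miss things now and then, are a little off and sometimes report something else, mostly with a low value. They report only what shows in the picture. A call takes as long as a camera call. They do not tell look-alikes from the thing itself.
- finder.recognise(camera, name): "at" ([x, y, z] in m, in world coordinates, good to about 4 mm: the middle of the surface that is visible of it).
- finder.outline_of(camera, name): "pixels" (384x512 bool, what is visible of it).
The state is a dict: "time_s": time; "joint_positions": joint angles; "qvel": joint speeds; "tau": joint torques, N m; "position": TCP position; "tcp_rot": TCP orientation; "force": force on the tool from outside, world axes, zero at the start; "moment": the same for the moment, N m; "opening": opening from 0.0 (shut) to 1.0 (fully open); "grasp_force": force on a finger pad.
Only numpy, scipy, OpenCV 4.12 (cv2) and the standard library are available. Lean on these libraries where they do the work, as an engineer would, in place of code of your own. Each camera call takes 0.05 s, during which the arm holds its last target. There are 200 camera calls.

### The job

The ground-glass stopper of the brown bottle clamped in the stand has stuck and the bottle must be vented slowly. Take, out of the three forked wedges, the one whose slot goes over the stopper's stem and whose tines still bear under its head, and push it in level and gently between the head and the lip of the bottle, one tine on each side of the stem, until the stopper has just lifted out of its seat by about 4 mm. Do not touch the stopper with the gripper and leave everything else where it lies; finish still gripping the wedge and holding it in place under the raised stopper.

Things in the scene. Friction and masses are not known exactly. Their poses are not given: they have to be found in the camera images.
- fork_middle: the middle one of three white plastic forked wedges lying flat; slot between the tines 30 mm wide (fits the 24 mm stem), 48 mm over the tines. Origin: underside, middle of the grip; tines to +x, z up. Grip: bar 22 mm wide (y), 22 mm high, from x = -42 to +28 mm, then a yoke 18 mm high. Tines from x = 30 to 110 mm, each 9 mm wide. Mass about 70 g.
- fork_middle_tip (a point): on the middle fork's underside, centred between its two tips, 110 mm in front of its origin; axes as the fork's. Underside flat; the top of the tines slopes evenly from 2 mm thick at the tips to 18 mm at their root (1 in 5). Tips rounded, flared inside.
- fork_narrow: the narrow one of the three forks: slot 18 mm wide, 36 mm over the tines, too narrow for the stem. Grip, length, slope and origin as the middle one.
- fork_wide: the wide one of the three forks: slot 52 mm wide, 70 mm over the tines; passes round the stopper's head without lifting it. Grip, length, slope and origin as the middle one.
- lip (a point): on the upright axis of the clamped brown bottle, at the flat top of its lip (42 mm across, 122 mm above the bench), on which the fork's underside slides. The bottle (70 mm thick below the shoulder) and the stand are fixed. +x points to the stand's rod, 12 mm thick, 280 mm high, 100 mm from the axis; the fork can come from any side away from the rod.
- stopper_head (a point): on the same axis, at the flat underside of the stopper's clear glass mushroom head (48 mm across, 16 mm high); below it the 24 mm stem goes into the mouth. Seated, it is 7 mm above the lip: the gap for the tines. Rises with the stopper, which moves straight up and down only, takes about 5 to 8 N to raise and sinks back if not held up.
- stopper (a joint): how far the stopper has risen: 0 m seated, growing upward, 0.004 = 4 mm up. With the fork's underside on the lip it starts to rise when the tips are about 6 mm past the bottle's axis, then rises 1 mm for every 5 mm that the fork goes in.
- vial_black_cap: loose glass vial with a black cap, 27 mm in diameter, 62 mm high, standing; origin under its centre. Leave alone.
- vial_white_cap: loose glass vial with a white cap, 27 mm in diameter, 62 mm high, standing; origin under its centre. Leave alone.
- label_tape: loose roll of tape, 92 mm in diameter, 25 mm high, lying; origin under its centre. Leave alone.
- pincers: loose steel tweezers, 115 x 13 x 8 mm, lying; origin under their middle. Leave alone.
Mind the look-alikes: they are no part of the job. What is shaped like the fork_middle but purple is not meant.

How it is judged (in metres and radians):
On the way, in this order (a step that is already met when the one before it is completed fails the run):
1. the fork with the 30 mm slot is picked up in the fingers (height (world z) of fork_middle above 0.05 m and contact force between the fingers and fork_middle above 1 N), for 0.2 s.
2. its tines reach under the stopper's head on both sides of the stem (x of lip in the frame of fork_middle between 0.035 and 0.11 m and y of lip in the frame of fork_middle between -0.006 and 0.006 m and z of lip in the frame of fork_middle between -0.008 and 0.004 m), for 0.05 s.
At the end, for the whole second after the job is handed in: stopper at rest 2 to 7 mm up, carried by the middle fork (over 0.5 N), untouched by the gripper; fork still, level within 0.12 rad, between head and lip, stem in its slot, tips 10 mm or more past the bottle's axis; the fingers still grip the fork (value of joint stopper between 0.002 and 0.007 m and velocity of joint stopper between -0.005 and 0.005 m/s and x of lip in the frame of fork_middle between 0.035 and 0.1 m and y of lip in the frame of fork_middle between -0.006 and 0.006 m and z of lip in the frame of fork_middle between -0.008 and 0.004 m and angle between fork_middle's own z axis and vertical below 0.12 rad and contact force between the fingers and fork_middle above 1 N and contact force between fork_middle and stopper above 0.5 N and contact force between each of the arm, the fingers and stopper below 0.3 N and linear speed of fork_middle below 0.01 m/s); the arm keeps its last pose, push and grip.
It fails at once if the stopper is raised more than 10 mm, so that it pops open (value of joint stopper above 0.01 m).
It fails at once if the gripper touches the stopper (contact force between any of the fingers, the arm and stopper above 1 N).
It fails at once if the stopper is knocked or strained (more than 40 N from the fork) (contact force between fork_middle and stopper above 40 N).
It fails at once if one of the other forks is moved by more than 3 cm (distance of any of fork_narrow, fork_wide from where it was at the start of the episode above 0.03 m).
It fails at once if a vial, the tape or the tweezers are moved by more than 3 cm (distance of any of vial_black_cap, vial_white_cap, label_tape, pincers from where it was at the start of the episode above 0.03 m).
It also fails if it takes over 42 s, if anything falls off the work surface, if the arm or the gripper's body presses on something with over 40 N, if the wrist force passes 120 N, or if a joint passes its speed limit or range.

## Working session

There is one attempt and no reset: what is moved stays moved. The work goes in short steps, Python scripts to look and compute and a tool call to move; the robot and the scene stay as the last step left them, time stands still between calls to the robot, and variables do not carry over. Pictures are saved under pics/ and viewed, at most 10 in all, crops included, and the job is handed in when it is done.

Besides the shell and the picture viewer there is one more tool, called as name([rows], argument=value, ...), one row to a line, values as JSON. play_rows: Moves the arm, as the interface text tells. Its arguments: {"type":"object","properties":{"motion":{"type":"array"},"fingers":{"type":"number"}},"required":["motion"]}

```bash
mkdir -p pics; python3 - <<'E'
from rig import bot, imaging, finder
import cv2, numpy as np
s=bot.read_state(); print(s['time_s'],s['position'],s['opening'],s['tcp_rot'])
ims=[]
for c in ['scene','top']:
    r=imaging.capture(c); cv2.imwrite(f'pics/{c}0.png',r['frame'][:,:,::-1]); ims.append(r['frame'])
    np.savez(f'{c}.npz',K=r['camera_matrix'],R=r['R'],t=r['t'],f=r['frame'])
    for n in ['fork_middle','fork_narrow','fork_wide','stopper','stopper_head','lip','vial_black_cap','vial_white_cap','label_tape','pincers']:
        try:
            for d in finder.recognise(c,n)[:4]:
                p=np.array(d['at']);q=r['camera_matrix']@(r['R']@p+r['t']);print(c,n,p.round(3),round(d['confidence'],2),(q[:2]/q[2]).round())
        except Exception as e: print(c,n,e)
E
```

```text
0.0 [ 0.21993436 -0.58427535  0.23856868] 1.0028037968340275 [[ 9.35975297e-01  3.52065435e-01 -4.15875354e-04]
 [ 3.52065489e-01 -9.35972904e-01  2.14810474e-03]
 [ 3.67025368e-04 -2.15698834e-03 -9.99997606e-01]]
scene fork_middle [ 0.504 -0.361  0.02 ] 0.81 [247. 247.]
scene fork_narrow [ 0.467 -0.258  0.011] 0.56 [243. 231.]
scene fork_wide [ 0.522 -0.154  0.011] 0.6 [261. 218.]
scene fork_wide [ 0.51  -0.363  0.009] 0.51 [249. 249.]
scene stopper_head [0.614 0.052 0.142] 0.57 [291. 168.]
scene lip [0.651 0.036 0.036] 0.81 [298. 192.]
scene vial_white_cap [ 0.582 -0.467  0.045] 0.66 [264. 262.]
scene label_tape [0.504 0.264 0.017] 0.77 [271. 169.]
top fork_middle [ 0.562 -0.596  0.018] 0.83 [363. 190.]
top fork_middle [ 0.51  -0.35   0.018] 0.55 [296. 202.]
top fork_narrow [ 0.466 -0.245  0.019] 0.71 [267. 213.]
top fork_narrow [ 0.58  -0.457  0.062] 0.66 [327. 182.]
top fork_wide [ 0.515 -0.149  0.018] 0.72 [242. 199.]
top fork_wide [0.643 0.046 0.013] 0.51 [190. 163.]
top stopper [0.618 0.061 0.144] 0.63 [181. 163.]
top stopper_head [0.614 0.057 0.142] 0.73 [182. 164.]
top lip [0.644 0.046 0.015] 0.74 [190. 163.]
top vial_black_cap [ 0.647 -0.111  0.064] 0.47 [232. 161.]
top vial_white_cap [ 0.578 -0.453  0.064] 0.65 [326. 182.]
top vial_white_cap [0.5   0.284 0.026] 0.6 [122. 200.]
top label_tape [0.504 0.281 0.027] 0.72 [123. 199.]
top pincers [0.413 0.243 0.009] 0.41 [133. 224.]
```

View pics/scene0.png

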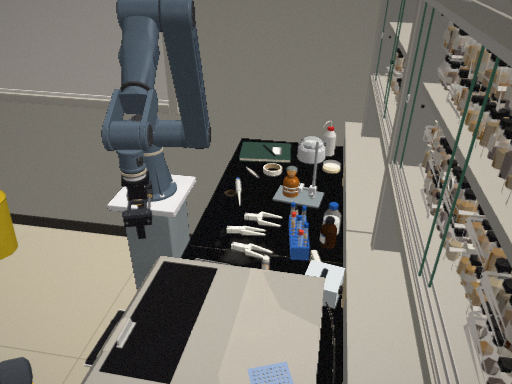

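View pics/top0.png

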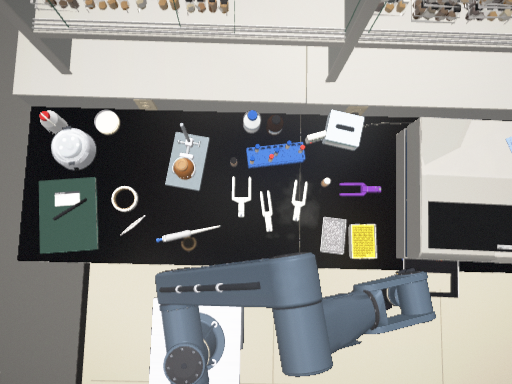

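The top view shows three white forks, at (242,197), (267,212) and (299,201), and a purple look-alike at (360,189). The bottle is at (184,168), and its rod points up in the image. By slot width, (299,201) should be the middle one, (242,197) the wide one and (267,212) the narrow one. I'll confirm this in an enlarged crop and measure it.

```bash
cat > h.py <<'E'
import numpy as np, cv2
def onplane(c,uv,z):
    d=np.linalg.inv(c['camera_matrix'])@np.array([uv[0],uv[1],1.]); R=c['R'];t=c['t']
    o=-R.T@t; d=R.T@d; return o+d*(z-o[2])/d[2]
def proj(c,p):
    q=c['camera_matrix']@(c['R']@np.array(p)+c['t']); return q[:2]/q[2]
E
python3 - <<'E'
from h import *
d=np.load('top.npz'); c=dict(camera_matrix=d['K'],R=d['R'],t=d['t']); f=d['f']
crop=cv2.resize(f[120:240,165:325],None,fx=5,fy=5,interpolation=cv2.INTER_CUBIC)
cv2.imwrite('pics/crop1.png',crop[:,:,::-1])
print('cam',-c['R'].T@c['t'], 'm/px',np.linalg.norm(onplane(c,(299,200),0)-onplane(c,(300,200),0)))
g=f.astype(int); m=((g.min(2)>120)).astype(np.uint8)
for name,(x0,x1,y0,y1) in dict(A=(225,255,170,222),B=(257,277,185,236),C=(286,314,175,226)).items():
    s=np.zeros_like(m); s[y0:y1,x0:x1]=m[y0:y1,x0:x1]
    n,l,st,ce=cv2.connectedComponentsWithStats(s); i=1+np.argmax(st[1:,4]); ys,xs=np.where(l==i)
    W=np.array([onplane(c,p,.018)[:2] for p in zip(xs,ys)]); mu=W.mean(0); u=np.linalg.svd(W-mu)[2][0] if 0 else np.linalg.eigh(np.cov(W.T))[1][:,1]
    if u[0]<0:u=-u
    v=np.array([-u[1],u[0]]); a=(W-mu)@u; b=(W-mu)@v
    print(name,len(xs),mu.round(3),'yaw',np.degrees(np.arctan2(u[1],u[0])).round(1),'long',a.min().round(3),a.max().round(3))
    for lo in np.arange(a.min(),a.max(),.015):
        k=(a>=lo)&(a<lo+.015); print('  ',round(lo,3),b[k].min().round(3),b[k].max().round(3))
E
```

```text
cam [ 0.31745973 -0.14721272  1.67873815] m/px 0.0037251469189740734
A 311 [ 0.522 -0.147] yaw 0.4 long -0.07 0.079
   -0.07 -0.012 0.01
   -0.055 -0.012 0.01
   -0.04 -0.012 0.011
   -0.025 -0.033 0.029
   -0.01 -0.033 0.033
   0.005 -0.033 0.033
   0.02 -0.033 0.034
   0.035 -0.032 0.034
   0.05 -0.036 0.034
   0.065 -0.036 0.035
B 294 [ 0.474 -0.243] yaw 8.1 long -0.075 0.076
   -0.075 -0.011 0.011
   -0.06 -0.012 0.01
   -0.045 -0.012 0.012
   -0.03 -0.014 0.016
   -0.015 -0.019 0.019
   0.0 -0.02 0.02
   0.015 -0.019 0.019
   0.03 -0.02 0.02
   0.045 -0.019 0.019
   0.06 -0.017 0.017
   0.075 -0.014 0.016
C 312 [ 0.514 -0.358] yaw -7.5 long -0.073 0.077
   -0.073 -0.013 0.011
   -0.058 -0.011 0.012
   -0.043 -0.012 0.011
   -0.028 -0.017 0.017
   -0.013 -0.026 0.026
   0.002 -0.025 0.025
   0.017 -0.025 0.026
   0.032 -0.025 0.025
   0.047 -0.025 0.024
   0.062 -0.024 0.025
   0.077 -0.018 -0.018
```

View pics/crop1.png

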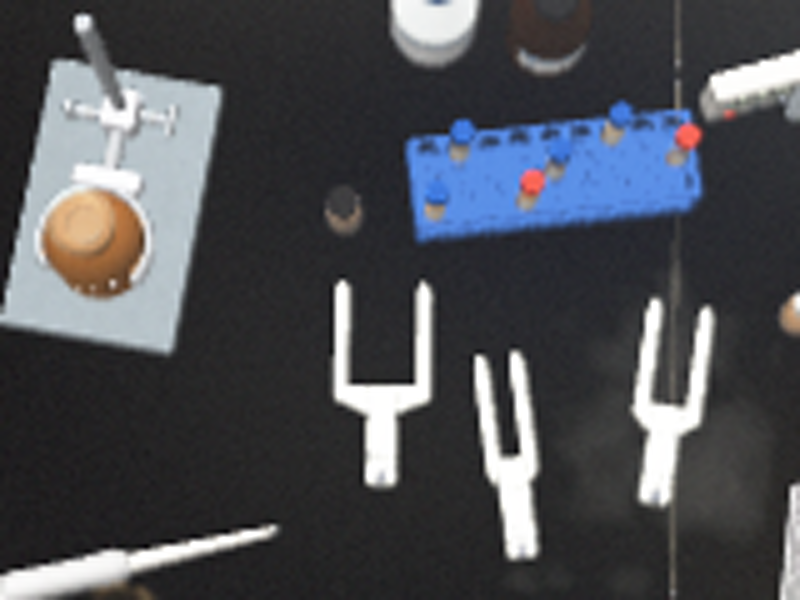

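The crop confirms it. Fork C, at crop (665,410), is 50 mm over the tines, so it is the middle one. A is about 70 mm (wide) and B about 38 mm (narrow). The purple fork is outside the crop. The rod points to world +x with a yaw of about -10°. Next I move above fork C.

```bash
cat >> h.py <<'E'
from scipy.spatial.transform import Rotation as Ro
def tool(yaw):
    a=np.radians(yaw); x=np.array([np.cos(a),np.sin(a),0]); z=np.array([0,0,-1.]); return np.c_[x,np.cross(z,x),z]
def move(s,p,yaw):
    R=np.array(s['tcp_rot']); d=R.T@(np.array(p)-s['position']); w=Ro.from_matrix(R.T@tool(yaw)).as_rotvec(degrees=True)
    print('shift',d.round(4),'turn',w.round(2),'rows>=',max(np.linalg.norm(d)/.0417,np.linalg.norm(w)/7.16).round(1))
E
python3 - <<'E'
from h import *; from rig import bot
move(bot.read_state(),(0.470,-0.353,0.17),-7.5)
E
```

```text
shift [ 0.3156 -0.1291  0.0695] turn [-0.   -0.   28.11] rows>= 8.3
```

The manual's scale: shifts go in shares of 0.5 m and turns go in shares of 180 degrees. Converting my numbers, 0.3156 m / 0.5 = 0.6312, 0.0695 m / 0.5 = 0.139, 28.1 degrees / 180 = 0.1561.

play_rows([
  [[0.08,-0.032,0.018,0,0,0.0222],[0.16,-0.064,0.036,0,0,0.0444],[0.24,-0.096,0.054,0,0,0.0667],[0.32,-0.13,0.07,0,0,0.0889],[0.4,-0.162,0.088,0,0,0.1111],[0.48,-0.196,0.106,0,0,0.1333],[0.56,-0.23,0.124,0,0,0.1556],[0.6312,-0.258,0.139,0,0,0.1561]],
], fingers=0.06)

```text
time_s: 1.77
position: [0.4606, -0.3613, 0.1727]
tcp_rot: [[0.991, -0.133, 0.0], [-0.133, -0.991, -0.0], [0.0, 0.0, -1.0]]
force: [0.2, -0.0, 0.4]
opening: 0.692
grasp_force: 0.0
```

play_rows([
  [[0,0,0,0,0,0],[0,0,0,0,0,0],[0,0,0,0,0,0]],
])

```text
time_s: 2.02
position: [0.4596, -0.3631, 0.173]
tcp_rot: [[0.992, -0.129, -0.0], [-0.129, -0.992, -0.001], [0.0, 0.001, -1.0]]
force: [0.1, -0.5, 0.4]
opening: 0.69
grasp_force: 0.0
```

```bash
python3 - <<'E'
from h import *; from rig import bot, imaging, finder
r=imaging.capture('wrist'); s=bot.read_state(); print(s['time_s'],s['position'],s['tcp_rot'].round(3).tolist() if hasattr(s['tcp_rot'],'round') else s['tcp_rot'])
print('cam',-r['R'].T@r['t'])
print([(d['at'],d['confidence']) for d in finder.recognise('wrist','fork_middle')])
f=r['frame'].copy(); np.savez('w1.npz',K=r['camera_matrix'],R=r['R'],t=r['t'],f=f)
u=np.array([np.cos(np.radians(-7.5)),np.sin(np.radians(-7.5))]);v=np.array([-u[1],u[0]]);o=np.array([.482,-.354])
for a,b,z in [(-.042,-.011,.022),(-.042,.011,.022),(.028,.011,.022),(.028,-.011,.022),(.11,.0195,.002),(.11,-.0195,.002),(0,0,.022)]:
    q=proj(r,[*(o+a*u+b*v),z]); cv2.circle(f,tuple(int(i) for i in q.round()),3,(255,0,0),1)
cv2.imwrite('pics/w1.png',f[:,:,::-1])
E
```

```text
2.0667 [ 0.45916122 -0.36383088  0.17322755] [[0.991, -0.131, 0.0], [-0.131, -0.991, -0.001], [0.0, 0.001, -1.0]]
cam [ 0.53635689 -0.37280234  0.31881595]
[([0.5096, -0.3512, 0.0193], 0.75), ([0.5714, -0.5628, 0.0128], 0.68)]
```

View pics/w1.png

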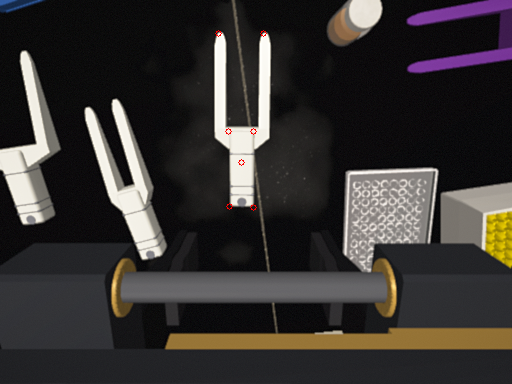

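The wrist view shows the middle fork at (242,160), and my projected pose markers sit on its bar corners and tips. So the origin is (0.482,-0.354) and the yaw is -7.5°. Next I descend and grasp.

```bash
python3 - <<'E'
from h import *; from rig import bot
move(bot.read_state(),(0.482,-0.354,0.021),-7.5)
E
```

```text
shift [ 0.0215 -0.0133  0.1523] turn [ 0.06 -0.03 -0.07] rows>= 3.7
```

Scaled: 0.15 m / 0.5 = 0.3, 0.0215 m / 0.5 = 0.043.

play_rows([
  [[0.02,-0.014,0.04,0,0,0],[0.043,-0.026,0.1,0,0,0],[0.043,-0.026,0.16,0,0,0],[0.043,-0.026,0.22,0,0,0],[0.043,-0.026,0.26,0,0,0],[0.043,-0.026,0.286,0,0,0],[0.043,-0.026,0.296,0,0,0],[0.043,-0.026,0.3,0,0,0]],
])

```text
time_s: 2.78
position: [0.4818, -0.3537, 0.0224]
tcp_rot: [[0.991, -0.132, -0.0], [-0.132, -0.991, 0.0], [-0.0, -0.0, -1.0]]
force: [0.5, 0.5, 0.3]
opening: 0.69
grasp_force: 0.0
```

play_rows([
  [[0,0,0,0,0,0],[0,0,0,0,0,0]],
])

```text
time_s: 2.95
position: [0.483, -0.3538, 0.0242]
tcp_rot: [[0.991, -0.131, 0.002], [-0.131, -0.991, -0.002], [0.002, 0.002, -1.0]]
force: [-0.1, -0.1, 0.6]
opening: 0.688
grasp_force: 0.0
```

```bash
python3 - <<'E'
from h import *; from rig import bot
move(bot.read_state(),(0.482,-0.354,0.021),-7.5)
E
```

```text
shift [-0.001   0.0003  0.0032] turn [ 0.1  -0.12 -0.02] rows>= 0.1
```

Scaled: 0.002 m / 0.5 = 0.004.

play_rows([
  [[0,0,0.004,0,0,0],[0,0,0.004,0,0,0],[0,0,0.004,0,0,0],[0,0,0.004,0,0,0],[0,0,0.004,0,0,0],[0,0,0.004,0,0,0],[0,0,0.004,0,0,0],[0,0,0.004,0,0,0]],
], fingers=0.0)

```text
time_s: 3.62
position: [0.4826, -0.3529, 0.021]
tcp_rot: [[0.992, -0.13, 0.0], [-0.13, -0.992, -0.0], [0.0, 0.0, -1.0]]
force: [0.1, -0.6, 1.0]
opening: 0.25
grasp_force: 29.8
```

play_rows([
  [[0,0,0,0,0,0],[0,0,0,0,0,0],[0,0,0,0,0,0],[0,0,0,0,0,0]],
])

```text
time_s: 3.95
position: [0.4826, -0.3529, 0.0211]
tcp_rot: [[0.991, -0.13, 0.0], [-0.13, -0.991, -0.0], [0.0, 0.0, -1.0]]
force: [-1.0, 0.0, 1.2]
opening: 0.25
grasp_force: 29.8
```

```bash
python3 - <<'E'
from h import *; from rig import bot
s=bot.read_state();print(s['position'],s['time_s'])
move(s,(0.482,-0.354,0.20),-7.5)
E
```

```text
[ 0.48263462 -0.35292351  0.02105357] 3.95
shift [-0.0004  0.0012 -0.1789] turn [ 0.02 -0.02  0.02] rows>= 4.3
```

Scaled: -0.179 m / 0.5 = -0.358, -0.155 m / 0.5 = -0.31.

play_rows([
  [[0,0,-0.03,0,0,0],[0,0,-0.08,0,0,0],[0,0,-0.14,0,0,0],[0,0,-0.2,0,0,0],[0,0,-0.26,0,0,0],[0,0,-0.31,0,0,0],[0,0,-0.344,0,0,0],[0,0,-0.358,0,0,0]],
])

```text
time_s: 4.62
position: [0.4833, -0.3533, 0.2027]
tcp_rot: [[0.991, -0.13, 0.003], [-0.13, -0.991, -0.003], [0.004, 0.003, -1.0]]
force: [-0.4, 0.1, -1.0]
opening: 0.25
grasp_force: 29.8
```

```bash
python3 - <<'E'
from h import *; from rig import bot,imaging,finder
s=bot.read_state();print(s['position'],s['time_s'],s['grasp_force'])
move(s,(0.45,0.077,0.20),-7.5)
E
```

```text
[ 0.48330627 -0.35334426  0.20266876] 4.6167 29.836231470108032
shift [-0.0891 -0.4223  0.0013] turn [ 0.15 -0.2   0.01] rows>= 10.4
```

Scaled: -0.24 m / 0.5 = -0.48, -0.22 m / 0.5 = -0.44.

play_rows([
  [[-0.01,-0.04,0,0,0,0],[-0.024,-0.1,0,0,0,0],[-0.04,-0.17,0,0,0,0],[-0.054,-0.24,0,0,0,0],[-0.07,-0.31,0,0,0,0],[-0.084,-0.38,0,0,0,0],[-0.098,-0.44,0,0,0,0],[-0.108,-0.48,0,0,0,0]],
])

```text
time_s: 5.28
position: [0.4579, -0.1042, 0.1987]
tcp_rot: [[0.992, -0.129, -0.004], [-0.129, -0.992, 0.003], [-0.005, -0.002, -1.0]]
force: [-0.6, 0.9, -1.2]
opening: 0.25
grasp_force: 29.8
```

Scaled: -0.182 m / 0.5 = -0.364, -0.004 m / 0.5 = -0.008.

play_rows([
  [[-0.008,-0.04,0,0,0,0],[-0.02,-0.1,0,0,0,0],[-0.034,-0.17,0,0,0,0],[-0.048,-0.23,0,0,0,0],[-0.058,-0.29,0,0,0,0],[-0.066,-0.33,0,0,0,0],[-0.07,-0.354,0,0,0,0],[-0.07,-0.364,0,0,0,0]],
])

```text
time_s: 5.95
position: [0.4476, 0.0792, 0.199]
tcp_rot: [[0.992, -0.128, -0.003], [-0.128, -0.992, 0.001], [-0.003, -0.0, -1.0]]
force: [-0.2, -0.8, -1.3]
opening: 0.249
grasp_force: 29.8
```

play_rows([
  [[0,0,0,0,0,0],[0,0,0,0,0,0],[0,0,0,0,0,0]],
])

```text
time_s: 6.2
position: [0.4492, 0.0765, 0.1996]
tcp_rot: [[0.991, -0.131, -0.001], [-0.131, -0.991, -0.0], [-0.001, 0.0, -1.0]]
force: [0.0, 1.0, 0.1]
opening: 0.254
grasp_force: 29.8
```

```bash
python3 - <<'E'
from h import *; from rig import bot, imaging, finder
r=imaging.capture('wrist'); s=bot.read_state(); print(s['time_s'],s['position'],np.array(s['tcp_rot']).round(3).tolist(),s['force'])
for n in ['stopper','stopper_head','fork_middle']: print(n,[(d['at'],d['confidence'],proj(r,d['at'])) for d in finder.recognise('wrist',n)])
f=r['frame'].copy(); np.savez('w2.npz',camera_matrix=r['camera_matrix'],R=r['R'],t=r['t'],f=f)
print('cam',-r['R'].T@r['t'])
P=np.array(s['position']);R=np.array(s['tcp_rot'])
for a,b,z in [(-.042,-.011,.022),(-.042,.011,.022),(.11,.0195,.002),(.11,-.0195,.002),(.11,.0,.0)]:
    q=proj(r,P+R@np.array([a,-b,.021-z])); cv2.circle(f,tuple(int(i) for i in q.round()),3,(255,0,0),1)
A=np.array([.614,.056])
for rad,z,col in [(.024,.145,(0,255,0)),(.021,.122,(0,0,255))]:
    pts=np.array([proj(r,[A[0]+rad*np.cos(t),A[1]+rad*np.sin(t),z]) for t in np.linspace(0,6.28,60)]).round().astype(int); cv2.polylines(f,[pts],True,col,1)
cv2.imwrite('pics/w2.png',cv2.resize(f,(800,600),interpolation=cv2.INTER_CUBIC)[:,:,::-1])
E
```

```text
6.25 [0.44932592 0.07641063 0.19968974] [[0.991, -0.132, -0.0], [-0.132, -0.991, -0.0], [-0.0, 0.0, -1.0]] [ 0.11945821  0.15329219 -0.49889144]
stopper []
stopper_head []
fork_middle [([0.482, 0.0753, 0.1903], 0.64, array([247.6400391 , 193.51467988]))]
cam [0.52606453 0.06653312 0.34536011]
```

View pics/w2.png

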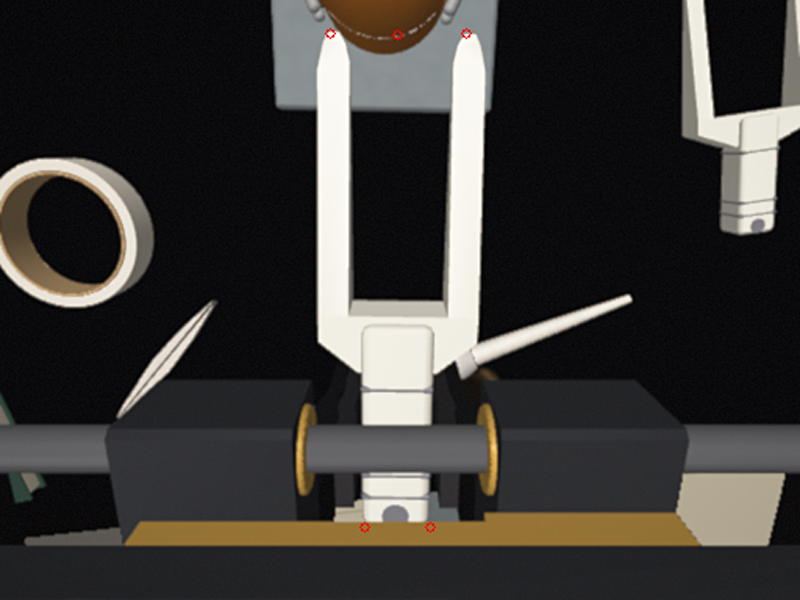

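The wrist view shows the fork sitting straight in the jaws. The projected tip markers at (330,33) and (466,33) fall on the tips. The bottle is cut off at the top edge, so I shift right, up and forward to see the whole head.

Scaled: 0.09 m / 0.5 = 0.18, 0.085 m / 0.5 = 0.17.

play_rows([
  [[0,0.04,-0.04,0,0,0],[0.01,0.09,-0.09,0,0,0],[0.03,0.14,-0.13,0,0,0],[0.06,0.17,-0.15,0,0,0],[0.08,0.18,-0.16,0,0,0],[0.08,0.18,-0.16,0,0,0],[0.08,0.18,-0.16,0,0,0]],
])

```text
time_s: 6.98
position: [0.4769, -0.0176, 0.2798]
tcp_rot: [[0.991, -0.132, -0.0], [-0.132, -0.991, 0.0], [-0.0, -0.0, -1.0]]
force: [-0.5, 0.4, -1.3]
opening: 0.25
grasp_force: 29.8
```

```bash
python3 - <<'E'
from h import *; from rig import bot, imaging, finder
r=imaging.capture('wrist'); s=bot.read_state(); print(s['time_s'],s['position'])
for n in ['stopper','stopper_head','lip']: print(n,[(d['at'],d['confidence'],proj(r,d['at'])) for d in finder.recognise('wrist',n)])
o=finder.outline_of('wrist','stopper')
f=r['frame'].copy(); np.savez('w3.npz',camera_matrix=r['camera_matrix'],R=r['R'],t=r['t'],f=f)
print('cam',-r['R'].T@r['t'])
for k in o[:1]:
    ys,xs=np.where(k['pixels']); print(k['confidence'],len(xs),xs.min(),xs.max(),ys.min(),ys.max(),onplane(r,(xs.mean(),ys.mean()),.14))
A=np.array([.614,.056])
for rad,z,col in [(.024,.145,(0,255,0)),(.024,.129,(0,255,0)),(.021,.122,(0,0,255))]:
    pts=np.array([proj(r,[A[0]+rad*np.cos(t),A[1]+rad*np.sin(t),z]) for t in np.linspace(0,6.28,60)]).round().astype(int); cv2.polylines(f,[pts],True,col,1)
q=proj(r,[*A,.14]).astype(int);print(q)
x0=int(np.clip(q[0]-100,0,312));y0=int(np.clip(q[1]-75,0,234));print(x0,y0)
w=np.hstack([r['frame'][y0:y0+150,x0:x0+200],f[y0:y0+150,x0:x0+200]])
cv2.imwrite('pics/w3.png',cv2.resize(w,None,fx=2,fy=2,interpolation=cv2.INTER_CUBIC)[:,:,::-1])
E
```

```text
7.0333 [ 0.47592788 -0.01690185  0.27924476]
stopper [([0.6124, 0.0601, 0.1499], 0.66, array([128.42562243,  32.79380182]))]
stopper_head [([0.6137, 0.0579, 0.1438], 0.84, array([133.67209921,  32.01790381])), ([0.5209, -0.1454, 0.0173], 0.66, array([355.40392204, 112.16547831])), ([0.4924, 0.2446, 0.0237], 0.33, array([ 42.95574557, 178.24752206]))]
lip [([0.6072, 0.0512, 0.0762], 0.66, array([166.1010485 ,  51.39515668]))]
cam [ 0.55368238 -0.027774    0.42557984]
0.61 14356 202 309 20 334 [ 0.48857142 -0.0196619   0.14      ]
[137  32]
37 0
```

View pics/w3.png

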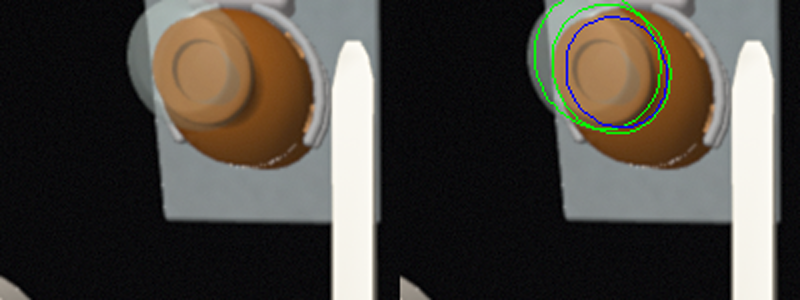

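The crop shows the glass head with its left edge near (127,60) and the lip disc centred near (203,74). Parallax makes this view ambiguous by a few mm. I'll put the camera right above the axis, where the stopper shows through the fork's slot and parallax vanishes.

Scaled: -0.092 m / 0.5 = -0.184, 0.05 m / 0.5 = 0.1.

play_rows([
  [[0.016,-0.03,0,0,0,0],[0.04,-0.07,0,0,0,0],[0.064,-0.12,0,0,0,0],[0.084,-0.156,0,0,0,0],[0.096,-0.176,0,0,0,0],[0.1,-0.184,0,0,0,0],[0.1,-0.184,0,0,0,0],[0.1,-0.184,0,0,0,0]],
])

```text
time_s: 7.9
position: [0.5379, 0.0673, 0.2795]
tcp_rot: [[0.992, -0.13, -0.002], [-0.13, -0.992, -0.001], [-0.002, 0.001, -1.0]]
force: [-0.6, -0.1, -1.4]
opening: 0.256
grasp_force: 29.8
```

```bash
python3 - <<'E'
from h import *; from rig import bot, imaging, finder
r=imaging.capture('wrist'); s=bot.read_state(); print(s['time_s'],s['position'])
for n in ['stopper','stopper_head','lip']: print(n,[(d['at'],d['confidence'],proj(r,d['at'])) for d in finder.recognise('wrist',n)])
f=r['frame'].copy(); np.savez('w4.npz',camera_matrix=r['camera_matrix'],R=r['R'],t=r['t'],f=f)
cam=-r['R'].T@r['t'];print('cam',cam)
q=proj(r,[.614,.057,.13]).astype(int);print(q)
x0=int(np.clip(q[0]-100,0,312));y0=int(np.clip(q[1]-75,0,234));print(x0,y0)
w=r['frame'][y0:y0+150,x0:x0+200]
cv2.imwrite('pics/w4.png',cv2.resize(w,None,fx=4,fy=4,interpolation=cv2.INTER_CUBIC)[:,:,::-1])
E
```

```text
7.95 [0.53781218 0.0669666  0.2796552 ]
stopper [([0.6159, 0.0604, 0.1487], 0.95, array([249.71493786,  95.93891331]))]
stopper_head [([0.6152, 0.0603, 0.1439], 0.74, array([250.01718065,  96.83105927]))]
lip [([0.6497, 0.0583, 0.0135], 0.7, array([248.94435643,  65.75886318]))]
cam [0.61483158 0.05744544 0.42520837]
[254  97]
154 22
```

View pics/w4.png

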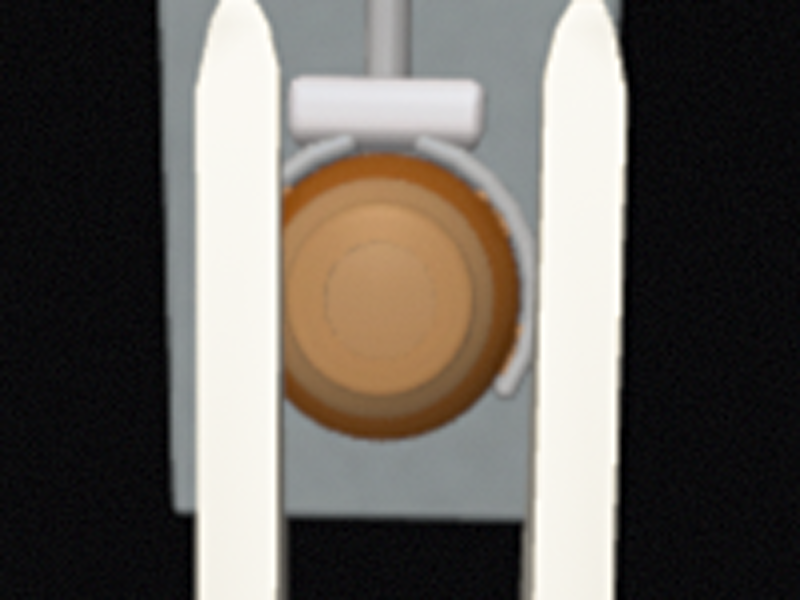

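The view shows the stem, lip and head as concentric circles centred at crop (380,299), which is full image (249,96.8). The slot's centre is at crop x≈410, so the fork needs to go about 6 mm left. Computing the exact figures.

```bash
python3 - <<'E'
from h import *; from rig import bot
c=dict(np.load('w4.npz')); s=bot.read_state()
P=np.array(s['position']);R=np.array(s['tcp_rot'])
A=onplane(c,(249,96.75),.126); print('axis',A,'in tool',R.T@(A-P), c['camera_matrix'][:2])
for rad,z in [(.024,.129),(.021,.122),(.012,.122)]:
    print(rad,[proj(c,[A[0]+rad*a,A[1]+rad*b,z]).round(1) for a,b in [(1,0),(-1,0),(0,1),(0,-1)]])
# tips from picture: tip points z tool
for uv in [(154+237/4,22),(154+585/4,22)]:
    W=onplane(c,uv,P[2]-.021+.002); print('tip',R.T@(W-P))
for u in (154+282/4,154+537/4): print('slot edge at row 97',R.T@(onplane(c,(u,97),P[2]-.021+.008)-P))
u=np.array([np.cos(np.radians(-7.5)),np.sin(np.radians(-7.5))])
move(s,(*(A[:2]-.165*u),.28),-7.5)
E
```

```text
axis [0.61540318 0.06134266 0.126     ] in tool [ 0.07733246 -0.00483075  0.15393728] [[332.5780766    0.         253.49023551]
 [  0.         332.5780766  195.56809421]]
0.024 [array([245.1,  67. ]), array([252.6, 125.2]), array([221.2, 100.5]), array([276.9,  92.9])]
0.021 [array([245.8,  71.4]), array([252.2, 121.1]), array([225.3, 100. ]), array([272.9,  93.5])]
0.012 [array([247.2,  82.4]), array([250.9, 110.8]), array([235.5,  98.6]), array([262.7,  94.9])]
tip [ 0.109179   -0.01891567  0.01895186]
tip [0.10926513 0.01988879 0.01896158]
slot edge at row 97 [ 0.07711615 -0.01411652  0.0129658 ]
slot edge at row 97 [0.07718195 0.0149649  0.01297309]
shift [-0.0877 -0.0046  0.    ] turn [ 0.01  0.02 -0.05] rows>= 2.1
```

Scaled: -0.088 m / 0.5 = -0.176, -0.085 m / 0.5 = -0.17.

play_rows([
  [[-0.024,-0.002,0,0,0,0],[-0.064,-0.006,0,0,0,0],[-0.11,-0.01,0,0,0,0],[-0.15,-0.0106,0,0,0,0],[-0.17,-0.0106,0,0,0,0],[-0.176,-0.0106,0,0,0,0],[-0.176,-0.0106,0,0,0,0],[-0.176,-0.0106,0,0,0,0]],
])

```text
time_s: 8.77
position: [0.4535, 0.0838, 0.2804]
tcp_rot: [[0.991, -0.131, 0.002], [-0.131, -0.991, -0.0], [0.002, -0.0, -1.0]]
force: [-1.3, -0.3, -0.9]
opening: 0.253
grasp_force: 29.8
```

Scaled: 0.1345 m / 0.5 = 0.269, 0.131 m / 0.5 = 0.262.

play_rows([
  [[0,0,0.03,0,0,0],[0,0,0.08,0,0,0],[0,0,0.14,0,0,0],[0,0,0.2,0,0,0],[0,0,0.24,0,0,0],[0,0,0.262,0,0,0],[0,0,0.269,0,0,0],[0,0,0.269,0,0,0]],
])

```text
time_s: 9.43
position: [0.453, 0.084, 0.1444]
tcp_rot: [[0.991, -0.131, -0.001], [-0.131, -0.991, 0.0], [-0.001, 0.0, -1.0]]
force: [-0.5, 0.5, -1.0]
opening: 0.25
grasp_force: 29.8
```

play_rows([
  [[0,0,0,0,0,0],[0,0,0,0,0,0],[0,0,0,0,0,0],[0,0,0,0,0,0]],
])

```text
time_s: 9.77
position: [0.4528, 0.0842, 0.1463]
tcp_rot: [[0.991, -0.13, 0.002], [-0.13, -0.991, -0.0], [0.002, -0.0, -1.0]]
force: [0.4, 0.2, -0.4]
opening: 0.251
grasp_force: 29.8
```

```bash
cat > st.py <<'E'
from h import *; from rig import bot, imaging
Z=[];F=[]
for i in range(6):
    imaging.capture('wrist'); s=bot.read_state(); Z.append(s['position']);F.append(s['force'])
P=np.mean(Z,0);R=np.array(s['tcp_rot']);A=np.array([.6154,.0613,.122]); u=R[:,0]
print(s['time_s'],'P',P.round(4),'sd',np.std(Z,0).round(4),'F',np.mean(F,0).round(2),'mom',np.round(s['moment'],2),'grip',s['grasp_force'])
d=R.T@(A-P); print('lip in fork: x %.4f y %.4f z %.4f'%(d[0],-(d[1]-.0005),-d[2]+.021),'tips past axis mm %.1f'%(109.5-1000*d[0]),'tilt',R[2].round(4))
E
python3 st.py
```

```text
10.0667 P [0.4524 0.0843 0.1459] sd [0.0002 0.     0.0002] F [ 0.07  0.02 -0.8 ] mom [ 0.03  0.07 -0.  ] grip 29.836198389530182
lip in fork: x 0.1646 y -0.0011 z -0.0029 tips past axis mm -55.1 tilt [ 4.e-04 -0.e+00 -1.e+00]
```

Scaled: 0.038 m / 0.5 = 0.076, 0.0006 m / 0.5 = 0.0012.

play_rows([
  [[0.006,0.0012,0.002,0,0,0],[0.016,0.0012,0.002,0,0,0],[0.028,0.0012,0.002,0,0,0],[0.04,0.0012,0.002,0,0,0],[0.052,0.0012,0.002,0,0,0],[0.064,0.0012,0.002,0,0,0],[0.072,0.0012,0.002,0,0,0],[0.076,0.0012,0.002,0,0,0]],
])

```text
time_s: 10.73
position: [0.4908, 0.0785, 0.1444]
tcp_rot: [[0.991, -0.13, 0.001], [-0.13, -0.991, -0.0], [0.001, -0.0, -1.0]]
force: [-0.5, 0.7, -0.9]
opening: 0.252
grasp_force: 29.8
```

```bash
python3 st.py
```

```text
11.0333 P [0.4897 0.0787 0.1443] sd [0.0006 0.0001 0.    ] F [-0.25  0.05 -1.14] mom [ 0.03 -0.01  0.03] grip 29.836341440677643
lip in fork: x 0.1269 y -0.0004 z -0.0013 tips past axis mm -17.4 tilt [-7.e-04  0.e+00 -1.e+00]
```

No contact so far. I go in to about 4 mm before the axis and look.

Scaled: 0.013 m / 0.5 = 0.026, 0.01 m / 0.5 = 0.02.

play_rows([
  [[0.004,0,0,0,0,0],[0.008,0,0,0,0,0],[0.012,0,0,0,0,0],[0.016,0,0,0,0,0],[0.02,0,0,0,0,0],[0.024,0,0,0,0,0],[0.026,0,0,0,0,0],[0.026,0,0,0,0,0]],
])

```text
time_s: 11.7
position: [0.503, 0.077, 0.1444]
tcp_rot: [[0.991, -0.13, 0.0], [-0.13, -0.991, -0.0], [0.0, -0.0, -1.0]]
force: [0.1, -0.9, -0.3]
opening: 0.247
grasp_force: 29.8
```

```bash
python3 st.py; python3 - <<'E'
from rig import imaging; import cv2, numpy as np
r=imaging.capture('wrist'); np.savez('w5.npz',camera_matrix=r['camera_matrix'],R=r['R'],t=r['t'],f=r['frame'])
cv2.imwrite('pics/w5.png',cv2.resize(r['frame'][0:150,155:355],None,fx=4,fy=4,interpolation=cv2.INTER_CUBIC)[:,:,::-1])
E
```

```text
12.0 P [0.5025 0.077  0.1444] sd [0.0001 0.     0.    ] F [-0.18 -0.23 -0.79] mom [-0.01  0.02  0.11] grip 29.83629047870636
lip in fork: x 0.1140 y -0.0004 z -0.0014 tips past axis mm -4.5 tilt [-2.e-04 -0.e+00 -1.e+00]
```

View pics/w5.png

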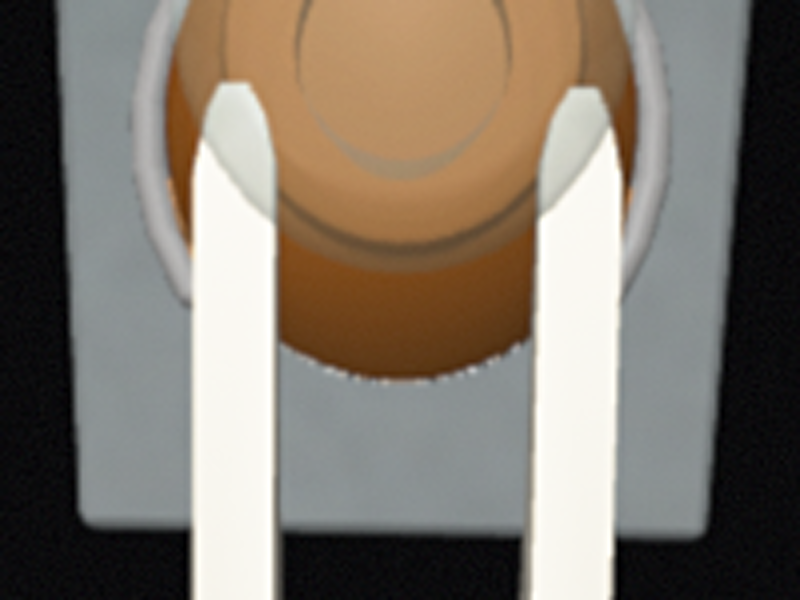

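The tine tips are under the glass head at crop (237,85) and (583,88). The stem is centred at x≈404 and the slot at ≈406, so they line up within about 0.3 mm. Next I lower the fork gently onto the lip.

Scaled: 0.004 m / 0.5 = 0.008, 0.003 m / 0.5 = 0.006.

play_rows([
  [[0.002,0,0.0006,0,0,0],[0.004,0,0.0012,0,0,0],[0.006,0,0.0018,0,0,0],[0.008,0,0.002,0,0,0],[0.008,0,0.002,0,0,0]],
])

```text
time_s: 12.47
position: [0.507, 0.0764, 0.1434]
tcp_rot: [[0.991, -0.13, 0.0], [-0.13, -0.991, -0.0], [0.0, -0.0, -1.0]]
force: [-1.0, 0.2, -1.1]
opening: 0.251
grasp_force: 29.8
```

```bash
python3 st.py
```

```text
12.7667 P [0.5066 0.0765 0.1434] sd [0.0001 0.     0.    ] F [ 0.16  0.26 -0.87] mom [0.01 0.04 0.05] grip 29.83623594045639
lip in fork: x 0.1099 y -0.0004 z -0.0004 tips past axis mm -0.4 tilt [-2.e-04 -0.e+00 -1.e+00]
```

play_rows([
  [[0.002,0,0.0006,0,0,0],[0.004,0,0.0012,0,0,0],[0.006,0,0.0018,0,0,0],[0.008,0,0.002,0,0,0],[0.008,0,0.002,0,0,0]],
])

```text
time_s: 13.18
position: [0.5108, 0.076, 0.1425]
tcp_rot: [[0.991, -0.13, 0.0], [-0.13, -0.991, -0.0], [0.0, -0.0, -1.0]]
force: [-0.8, -0.3, 0.1]
opening: 0.25
grasp_force: 29.8
```

```bash
python3 st.py
```

```text
13.4833 P [0.5108 0.0759 0.1425] sd [0. 0. 0.] F [-0.05 -0.21  0.65] mom [-0.   -0.09 -0.08] grip 29.837097823619843
lip in fork: x 0.1056 y -0.0004 z 0.0004 tips past axis mm 3.9 tilt [ 7.e-04 -0.e+00 -1.e+00]
```

The fork is on the lip (Fz up by 1.5 N). Now I push in slowly.

Scaled: 0.008 m / 0.5 = 0.016, 0.007 m / 0.5 = 0.014.

play_rows([
  [[0.002,0,0,0,0,0],[0.004,0,0,0,0,0],[0.006,0,0,0,0,0],[0.008,0,0,0,0,0],[0.01,0,0,0,0,0],[0.012,0,0,0,0,0],[0.014,0,0,0,0,0],[0.016,0,0,0,0,0]],
])

```text
time_s: 14.15
position: [0.5162, 0.0751, 0.142]
tcp_rot: [[0.991, -0.13, -0.005], [-0.13, -0.991, 0.0], [-0.005, 0.0, -1.0]]
force: [-6.8, 0.1, 3.7]
opening: 0.248
grasp_force: 30.0
```

```bash
python3 st.py
```

```text
14.45 P [0.5163 0.0751 0.142 ] sd [0. 0. 0.] F [-5.6  -0.17  2.77] mom [ 0.06  0.74 -0.03] grip 29.958354234695435
lip in fork: x 0.1001 y -0.0002 z 0.0015 tips past axis mm 9.4 tilt [-4.9e-03  4.0e-04 -1.0e+00]
```

play_rows([
  [[0.002,0,0,0,0,0],[0.004,0,0,0,0,0],[0.006,0,0,0,0,0],[0.008,0,0,0,0,0],[0.01,0,0,0,0,0],[0.012,0,0,0,0,0],[0.014,0,0,0,0,0],[0.016,0,0,0,0,0]],
])

```text
time_s: 15.12
position: [0.5192, 0.0747, 0.1408]
tcp_rot: [[0.991, -0.13, -0.016], [-0.13, -0.991, 0.001], [-0.016, 0.001, -1.0]]
force: [-11.8, 1.3, 3.5]
opening: 0.246
grasp_force: 30.0
```

```bash
python3 st.py
```

```text
15.4167 P [0.5196 0.0747 0.1408] sd [0. 0. 0.] F [-11.09   1.12   3.31] mom [ 0.21  1.69 -0.05] grip 29.99794453382492
lip in fork: x 0.0970 y -0.0003 z 0.0037 tips past axis mm 12.5 tilt [-1.550e-02  7.000e-04 -9.999e-01]
```

The arm gives under the push: it tips nose-down 0.9° and sinks 1.7 mm, which adds friction. I level the tool and raise it while holding the push.

Scaled: 0.002 m / 0.5 = 0.004, -0.0015 m / 0.5 = -0.003, 0.9 degrees / 180 = 0.005.

play_rows([
  [[0,0,-0.001,0,0.0017,0],[0,0,-0.002,0,0.0033,0],[0,0,-0.003,0,0.005,0],[0.002,0,-0.003,0,0.005,0],[0.004,0,-0.003,0,0.005,0]],
])

```text
time_s: 15.83
position: [0.5222, 0.0744, 0.1415]
tcp_rot: [[0.991, -0.13, 0.001], [-0.13, -0.991, -0.001], [0.001, 0.001, -1.0]]
force: [-7.7, 1.8, -3.8]
opening: 0.249
grasp_force: 30.0
```

```bash
python3 st.py; python3 - <<'E'
from h import *; from rig import imaging,bot
r=imaging.capture('wrist'); f=r['frame'].copy(); s=bot.read_state()
P=np.array(s['position']);R=np.array(s['tcp_rot'])
for a,b,z in [(.11,.0195,.002),(.11,-.0195,.002),(.03,.024,.018),(.03,-.024,.018),(.03,.015,.018),(.03,-.015,.018)]:
    q=proj(r,P+R@np.array([a-.0005,-b+.0005,.021-z])); cv2.circle(f,tuple(int(i) for i in q.round()),2,(255,0,0),1)
cv2.imwrite('pics/w6.png',cv2.resize(f[0:240,120:420],(800,600)if 0 else None,fx=2.5,fy=2.5,interpolation=cv2.INTER_CUBIC)[:,:,::-1])
r=imaging.capture('scene'); q=proj(r,[.6,.06,.14]).astype(int); print(q)
E
```

```text
16.1333 P [0.5226 0.0743 0.1415] sd [0. 0. 0.] F [-7.15  0.74 -4.06] mom [ 0.24  1.52 -0.08] grip 29.99683141708374
lip in fork: x 0.0936 y -0.0003 z 0.0013 tips past axis mm 15.9 tilt [ 1.6e-03  6.0e-04 -1.0e+00]
[287 167]
```

View pics/w6.png

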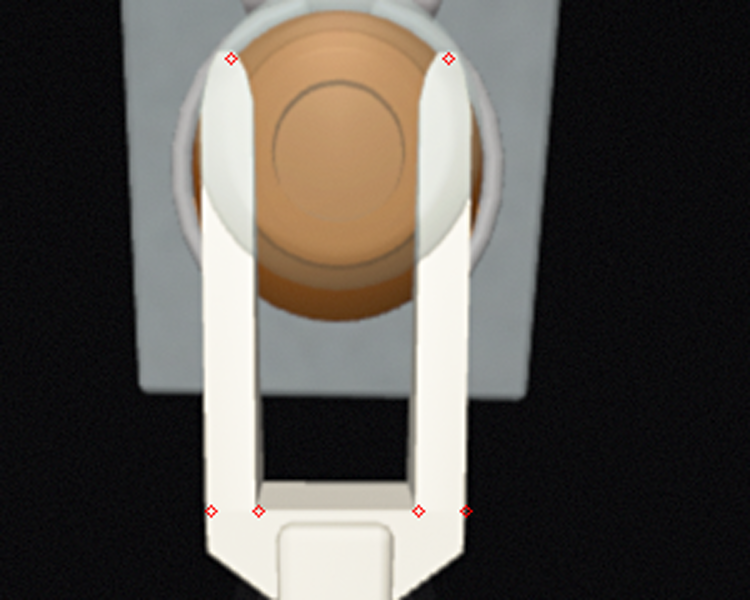

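With the tool level the push force drops to 7 N and the fork moves on. The tines straddle the stem evenly (stem ring centred at x≈338, slot ≈336). I continue, compensating the pitch.

Scaled: 0.006 m / 0.5 = 0.012, 0.005 m / 0.5 = 0.01, 0.3 degrees / 180 = 0.0017.

play_rows([
  [[0.002,0,0,0,0,0],[0.004,0,0,0,0.0006,0],[0.006,0,0,0,0.0006,0],[0.008,0,0,0,0.0011,0],[0.01,0,0,0,0.0011,0],[0.012,0,0,0,0.0017,0],[0.012,0,0,0,0.0017,0]],
])

```text
time_s: 16.82
position: [0.5286, 0.0735, 0.1414]
tcp_rot: [[0.991, -0.13, 0.007], [-0.13, -0.991, -0.001], [0.007, 0.001, -1.0]]
force: [-6.1, 1.0, -4.8]
opening: 0.249
grasp_force: 30.0
```

```bash
python3 st.py
```

```text
17.1167 P [0.5287 0.0735 0.1414] sd [0. 0. 0.] F [-6.42  0.57 -5.17] mom [ 0.26  1.46 -0.08] grip 29.996531903743744
lip in fork: x 0.0874 y -0.0002 z 0.0010 tips past axis mm 22.1 tilt [ 7.e-03  6.e-04 -1.e+00]
```

Scaled: 0.003 m / 0.5 = 0.006, 0.001 m / 0.5 = 0.002, -0.3 degrees / 180 = -0.0017.

play_rows([
  [[0.002,0,0.0006,0,-0.0006,0],[0.004,0,0.001,0,-0.0011,0],[0.006,0,0.001,0,-0.0017,0],[0.006,0,0.001,0,-0.0017,0],[0.006,0,0.001,0,-0.0017,0],[0.006,0,0.001,0,-0.0017,0]],
])

```text
time_s: 17.62
position: [0.5311, 0.0732, 0.1413]
tcp_rot: [[0.991, -0.13, 0.001], [-0.13, -0.991, -0.001], [0.001, 0.001, -1.0]]
force: [-8.2, 1.0, -2.2]
opening: 0.25
grasp_force: 30.0
```

```bash
python3 st.py; python3 - <<'E'
from h import *; from rig import imaging,finder,bot
r=imaging.capture('wrist'); f=r['frame']
for n in ['stopper_head','stopper','fork_middle']: print(n,[(np.round(d['at'],4),round(d['confidence'],2)) for d in finder.recognise('wrist',n)[:1]])
q=imaging.capture('scene'); c=proj(q,[.59,.065,.13]).astype(int)
a=cv2.resize(f[0:200,140:360],None,fx=2,fy=2,interpolation=cv2.INTER_CUBIC); b=cv2.resize(q['frame'][c[1]-25:c[1]+25,c[0]-22:c[0]+22],None,fx=8,fy=8,interpolation=cv2.INTER_CUBIC)
cv2.imwrite('pics/w7.png',np.hstack([a,b[:,:350]])[:,:,::-1])
E
```

```text
17.9167 P [0.5311 0.0732 0.1413] sd [0. 0. 0.] F [-8.26  1.04 -1.84] mom [ 0.27  1.55 -0.03] grip 29.997671842575073
lip in fork: x 0.0851 y -0.0003 z 0.0016 tips past axis mm 24.4 tilt [ 8.e-04  6.e-04 -1.e+00]
stopper_head [(array([0.6161, 0.0625, 0.1506]), 0.89)]
stopper [(array([0.6137, 0.0611, 0.1522]), 0.86)]
fork_middle [(array([0.559 , 0.0734, 0.1372]), 0.83)]
```

View pics/w7.png

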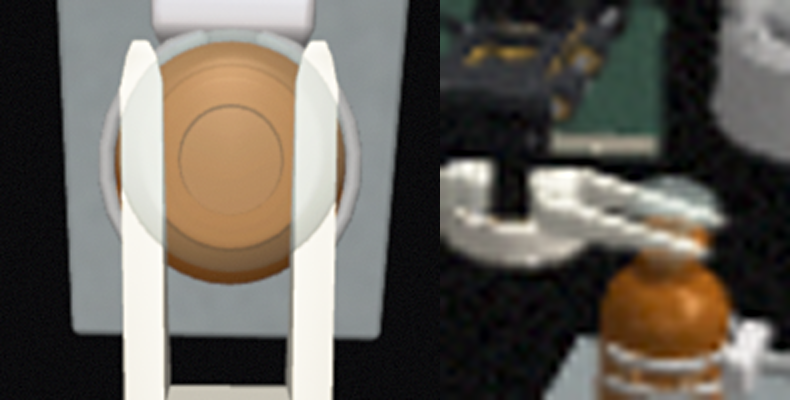

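The wrist view shows the tips at (142,40) and (320,40), about 25–28 mm past the axis (stem ring centre at (231,160)), so the rise should be about 4 mm. The fork lies level on the lip under the raised head, it isn't moving, and the push and grip are steady. Handing in.

```bash
python3 -c "
from rig import bot
print(bot.hand_in())"
```

```text
the job is handed in; nothing more can be done
None
```

I handed the job in with the middle fork gripped and level on the lip, its tines on either side of the stem and the tips about 25 mm past the axis. From that depth I estimate the stopper is up about 4 mm. I didn't measure the lift directly, and the hand-in gave no verdict.

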